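# Close-pack hexagonal jars in the dispatch tray

## Task

Two hexagonal jars already stand in the back row of the metal packing tray. Stand the two loose hexagonal jars upright in front of them, flat faces against flat faces: one in the notch between the two, the other beside it next to the side wall. Then slide the follower plate right up against the jars so that the four are held as one tight pack, and let go; leave the round jar standing where it is.

Things in the scene. Friction and masses are not known exactly. Their poses are not given: they have to be found in the camera images.
- packing_tray: Fixed open aluminium tray, 24 mm high, floor 4 mm thick. Origin: centre of underside; z up. Inside: x -64 to 64, y -78 to 78 mm. Back row (jars a, b) at the +y wall; follower parked at the -y end. A tight pack has jar centres at (-37.5, 49), (12.5, 49), (-12.5, 6), (37.5, 6) mm, each with a pair of flats facing +-x of the tray; jars a and b start within 6 mm of this.
- follower (a joint): Sliding follower plate of the tray, in m. 0 is fully back at the -y end; it grows as the plate moves along the tray's +y towards the back wall, to at most 0.056. At 0.045 the plate touches the front vertices of a tight two-row pack. It slides with about 4 N of friction and stays where it is left. Jars and tray are smooth and slippery: pushed by the plate, the jars slide the last few mm together.
- follower_grip (a point): On the upright black grip tab of the follower, 10 mm below its top; the tab is 30 mm wide (tray x), 12 mm thick (tray y), from 36 to 84 mm above the table. Axes as the tray's. The plate's front face (towards +y) lies 6 mm in front of this point.
- hex_jar_a: Dark amber jar, hexagonal body 50 mm across flats, 57.7 mm across corners, 42 mm tall, sloped shoulder to 48.5 mm, round ribbed black cap 24 mm in diameter from 50 to 80 mm above the underside; 0.1 to 0.2 kg. Origin: centre of underside; z up; x is square to a flat face (flats look to 0, 60, 120 ... degrees from x). In the back row, at the -x side wall.
- hex_jar_b: Stands in the tray's back row beside jar a; same make as hex_jar_a: origin at centre of underside, z up, x square to a flat face.
- hex_jar_c: Loose on the table to the left of the tray, past its back wall; same make as hex_jar_a: origin at centre of underside, z up, x square to a flat face.
- hex_jar_d: Loose on the table to the left of the tray, past its back wall; same make as hex_jar_a: origin at centre of underside, z up, x square to a flat face.
- round_jar: Jar with the same colour, height and cap as the hexagonal ones but a round body 50 mm in diameter. It stands on the table among the loose ones and does not belong in the tray. Origin: centre of its underside.
Things that resemble listed ones, but are neither listed nor needed, are in the scene too. Leave any blue look-alike of the hex_jar_c alone.

How it is judged:
At the end, for the whole second after the job is handed in: The four hexagonal jars stand upright and still on the tray floor in two staggered rows, a and b behind; touching neighbours at most 54 mm apart centre to centre, flats within 7 degrees of the tray's directions; follower joint above 0.0405; round jar upright, within 20 mm of its start (horizontal distance between hex_jar_a and hex_jar_b below 0.054 m and ((horizontal distance between each of hex_jar_a, hex_jar_b and hex_jar_c below 0.054 m and horizontal distance between each of hex_jar_b, hex_jar_c and hex_jar_d below 0.054 m) or (horizontal distance between each of hex_jar_a, hex_jar_b and hex_jar_d below 0.054 m and horizontal distance between each of hex_jar_b, hex_jar_d and hex_jar_c below 0.054 m)) and (angle between the x axis of hex_jar_a and the x axis of packing_tray, either way round below 0.12 rad or angle between the x axis of hex_jar_a and the x axis of packing_tray, either way round between 0.9272 and 1.1672 rad) and angle between each of hex_jar_a, hex_jar_b, hex_jar_c, hex_jar_d's own z axis and vertical below 0.06 rad and z of hex_jar_a in the frame of packing_tray between 0.001 and 0.007 m and x of hex_jar_a in the frame of packing_tray between -0.045 and 0.045 m and y of hex_jar_a in the frame of packing_tray between -0.005 and 0.056 m and linear speed of each of hex_jar_a, hex_jar_b, hex_jar_c, hex_jar_d below 0.02 m/s and (angle between the x axis of hex_jar_b and the x axis of packing_tray, either way round below 0.12 rad or angle between the x axis of hex_jar_b and the x axis of packing_tray, either way round between 0.9272 and 1.1672 rad) and z of hex_jar_b in the frame of packing_tray between 0.001 and 0.007 m and x of hex_jar_b in the frame of packing_tray between -0.045 and 0.045 m and y of hex_jar_b in the frame of packing_tray between -0.005 and 0.056 m and (angle between the x axis of hex_jar_c and the x axis of packing_tray, either way round below 0.12 rad or angle between the x axis of hex_jar_c and the x axis of packing_tray, either way round between 0.9272 and 1.1672 rad) and z of hex_jar_c in the frame of packing_tray between 0.001 and 0.007 m and x of hex_jar_c in the frame of packing_tray between -0.045 and 0.045 m and y of hex_jar_c in the frame of packing_tray between -0.005 and 0.056 m and (angle between the x axis of hex_jar_d and the x axis of packing_tray, either way round below 0.12 rad or angle between the x axis of hex_jar_d and the x axis of packing_tray, either way round between 0.9272 and 1.1672 rad) and z of hex_jar_d in the frame of packing_tray between 0.001 and 0.007 m and x of hex_jar_d in the frame of packing_tray between -0.045 and 0.045 m and y of hex_jar_d in the frame of packing_tray between -0.005 and 0.056 m and value of joint follower above 0.0405 m and distance of round_jar from where it was at the start of the episode below 0.02 m and angle between round_jar's own z axis and vertical below 0.1 rad).
It fails at once if the round jar is shifted by more than 20 mm or tipped (distance of round_jar from where it was at the start of the episode above 0.02 m or angle between round_jar's own z axis and vertical above 0.3 rad).
It fails at once if a hexagonal jar is tipped over (angle between any of hex_jar_a, hex_jar_b, hex_jar_c, hex_jar_d's own z axis and vertical above 0.6 rad).
It also fails if it takes over 56 s, if anything falls off the work surface, if the arm or the gripper's body presses on something with over 40 N, if the wrist force passes 120 N, or if a joint passes its speed limit or range.

## Robot

A 6-joint arm with a two-finger parallel gripper is mounted at the origin on a cart in front of the work surface, level with it; the furniture and walls round the work are solid. World frame = base frame: x ahead of the robot, y to its left, z up, the work surface at z = 0. Lengths are in m, angles in rad, forces in N, time in s.
With the tool pointing down it reaches from about 0.35 to 0.95 m from the base axis. Payload 17.4 kg.
Tool frame: the origin (TCP) lies between the finger pads; the fingertips stand 11 mm ahead of it and the grasp point (between the pads) lies 8 mm behind it (robot.tcp_to_tips is the distance from the TCP to the fingertips, in m); z points along the fingers, x is the direction in which the jaws open and shut, and the axes are right-handed (so a half turn about z gives the same grasp; the last joint's range is limited). The gripper opens to 93 mm and grips with 3 to 60 N. Pads are 15 mm wide; open, the fingers measure 128 mm over their backs; the gripper's body (75 mm by 188 mm) begins 65 mm behind the grasp point.
Start: joints at [1.281, 0.116, 1.442, -0, 1.584, -0.038], TCP at [0.168, 0.654, 0.23] pointing down, gripper open.
Joint ranges: [-2.83, 2.83], [-0.83, 2.19], [0.07, 2.5], [-1.14, 4.28], [0.01, 3], [-2.97, 2.97]. Speed limits (rad/s): [1.89, 1.89, 2.22, 3.14, 3.14, 3.14].

## Interface

Orientations are given as a unit quaternion [x, y, z, w].
In Python, from station import robot, eoat, read_state, imaging, workorder gives the robot as it stands. Calls block until the motion is done:
- robot.move_to(position, orientation): joint-space move of the TCP to a pose.
- robot.servo_line(position, rot=None, velocity=0.15, contact_N=None): straight line of the TCP; rot=None keeps the orientation; velocity is the mean speed in m/s. With contact_N (N) it stops when the force on the tool has changed by that much, and returns True; else False.
- robot.movej(angles): joint-space move.
- eoat.grip(opening, force=None): opening from 0.0 (shut) to 1.0 (fully open); force is the grip in N (None keeps the last); returns when the fingers have stopped.
- robot.sleep(seconds).
- robot.ik(position, orientation): joint angles nearest the present ones, or None.
- read_state(): the state.
- imaging.capture(name): name is "scene" or "top" or "wrist"; returns a dict with "image" (480x640x3 uint8, red, green, blue), "intrinsics" (3x3 intrinsics, pixels), "D" ([k1, k2, p1, p2, k3] as OpenCV has them; the pictures are not rectified), "R" (3x3) and "t" (3): a world point X has camera coordinates R X + t. Camera axes: x right, y down, z forward; pixel columns grow to the right and rows downward; lengths in m; the calibration is good to about 2 mm. A picture is of the moment at which its call begins. There is no depth.
A pose or a line that the arm cannot do raises robot.MotionError and nothing moves.
- workorder.finish_job(): hands the job in, once; it reports no verdict.
The state is a dict: "time": time; "joint_positions": joint angles; "qd": joint speeds; "effort": joint torques, N m; "ee_pos": TCP position; "ee_rot": TCP orientation; "contact_force": force on the tool from outside, world axes, zero at the start; "ft_torque": the same for the moment, N m; "opening": opening from 0.0 (shut) to 1.0 (fully open).
Only numpy, scipy, OpenCV 4.12 (cv2) and the standard library are available. Lean on these libraries where they do the work, as an engineer would, in place of code of your own. Each camera call takes 0.05 s, during which the arm holds its last target.

## Working session

There is one attempt and no reset: what is moved stays moved. The work goes in short steps, each a Python script; the robot and the scene stay as the last script left them, time stands still between calls to the robot, and variables do not carry over. Pictures are saved under pics/ and viewed, and the job is handed in when it is done.

```bash
ls; mkdir -p pics
python3 - <<'E'
from station import robot,eoat,read_state,imaging
import cv2,pickle
for n in ["scene","top","wrist"]:
    c=imaging.capture(n); pickle.dump(c,open(f"pics/{n}0.pkl","wb"))
    cv2.imwrite(f"pics/{n}0.png",c["image"][:,:,::-1])
    print(n,c["intrinsics"],c["D"],c["R"],c["t"])
print(read_state())
E
```

```text
pics
scene [[580.63366994   0.         304.38422378]
 [  0.         580.63366994 246.81583466]
 [  0.           0.           1.        ]] [0.018815 0.       0.       0.       0.      ] [[-0.86423988 -0.50307009  0.00314995]
 [-0.38115894  0.6506927  -0.65674719]
 [ 0.32834021 -0.56878774 -0.75410424]] [0.50763037 0.12700344 0.99698698]
top [[619.38381535   0.         331.73871653]
 [  0.         619.38381535 241.26217772]
 [  0.           0.           1.        ]] [-0.1206212  0.         0.         0.         0.       ] [[ 0.0299444  -0.99940486 -0.01712486]
 [-0.9943075  -0.02803026 -0.10279547]
 [ 0.10225428  0.02010553 -0.99455509]] [0.15497698 0.50798928 1.01736184]
wrist [[335.92896004   0.         323.85312265]
 [  0.         335.92896004 236.12670228]
 [  0.           0.           1.        ]] [-0.01370326  0.          0.          0.          0.        ] [[ 0.25016651  0.96820229 -0.00101595]
 [ 0.92971269 -0.23992829  0.27940782]
 [ 0.27027953 -0.07084302 -0.96017198]] [-0.67423165 -0.03221619  0.39104995]
{'time': 0.15, 'joint_positions': array([ 1.28118553e+00,  1.16391553e-01,  1.44209815e+00,  3.91957605e-05,
        1.58398327e+00, -3.78229875e-02]), 'qd': array([ 0.0005452 , -0.00017055, -0.00182451, -0.0004075 , -0.00093259,
       -0.0008628 ]), 'effort': array([ 1.04663914e-04, -7.21755266e+01, -6.22953916e+01,  7.78881856e-02,
        2.24118889e-02, -7.06144306e-05]), 'ee_pos': array([0.16814072, 0.65358367, 0.22907262]), 'ee_rot': array([ 7.90295852e-01,  6.12725282e-01, -3.69219852e-04,  2.40421015e-04]), 'contact_force': array([-0.03616587,  0.71227866, -0.24133243]), 'ft_torque': array([ 0.01543487, -0.02207405,  0.01591098]), 'opening': 0.9997323109905341}
```

View pics/top0.png

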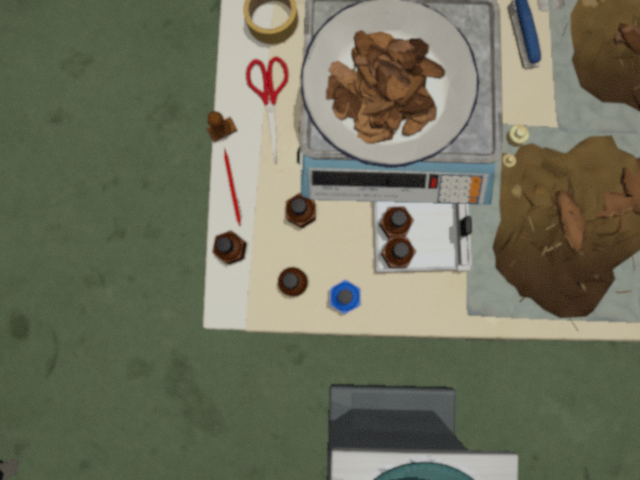

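View pics/scene0.png

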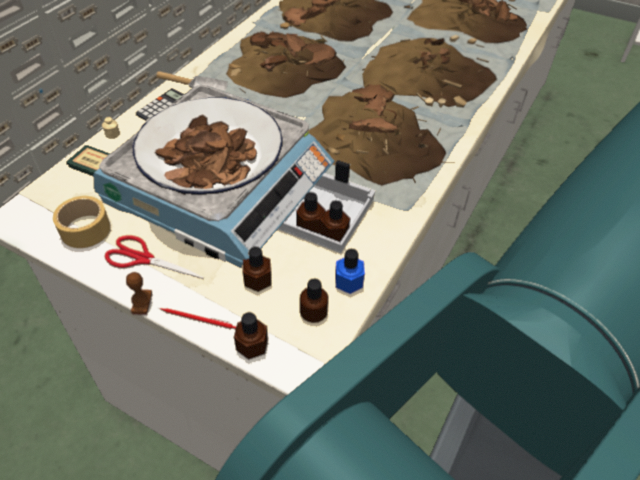

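View pics/wrist0.png

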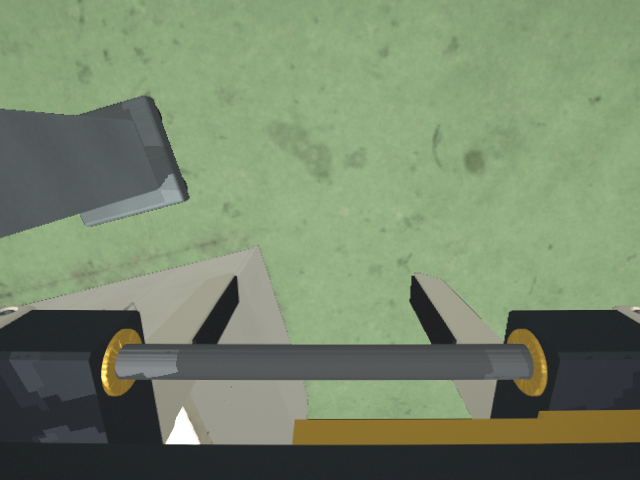

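Run:
```python
import cv2
im=cv2.imread("pics/top0.png")
cv2.imwrite("pics/t_a.png",cv2.resize(im[180:320,205:365],None,fx=5,fy=5,interpolation=cv2.INTER_CUBIC)[:600])
cv2.imwrite("pics/t_b.png",cv2.resize(im[165:285,350:510],None,fx=5,fy=5,interpolation=cv2.INTER_CUBIC))
im=cv2.imread("pics/scene0.png")
cv2.imwrite("pics/s_a.png",cv2.resize(im[150:360,220:400],None,fx=2.85,fy=2.85,interpolation=cv2.INTER_CUBIC))
```

```text
(no output)
```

View pics/t_a.png

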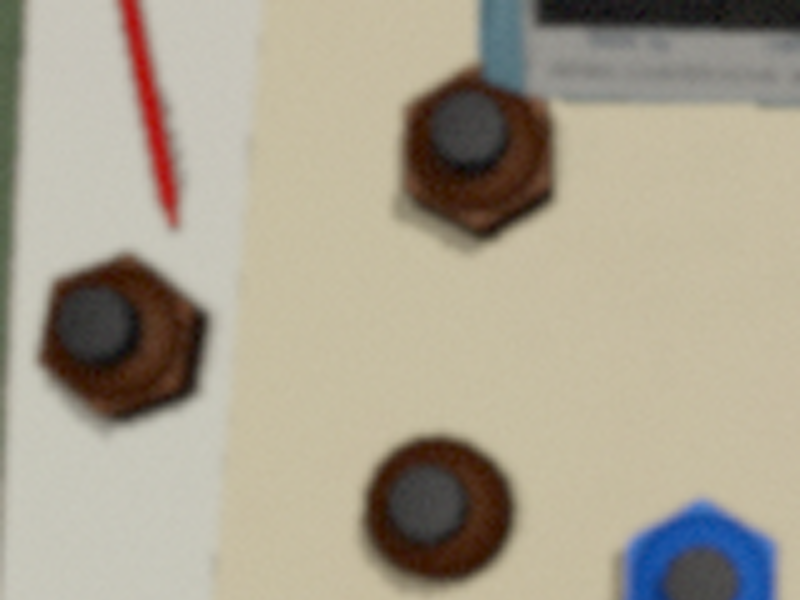

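View pics/t_b.png

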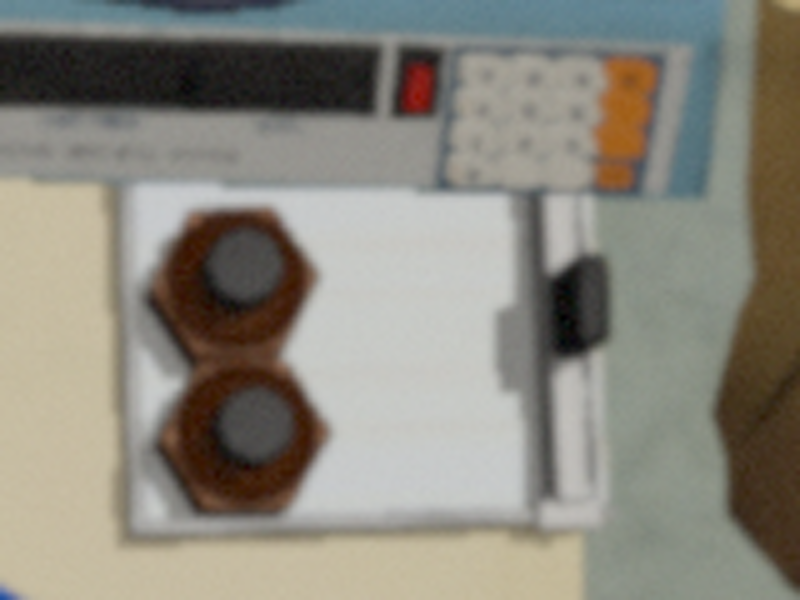

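View pics/s_a.png

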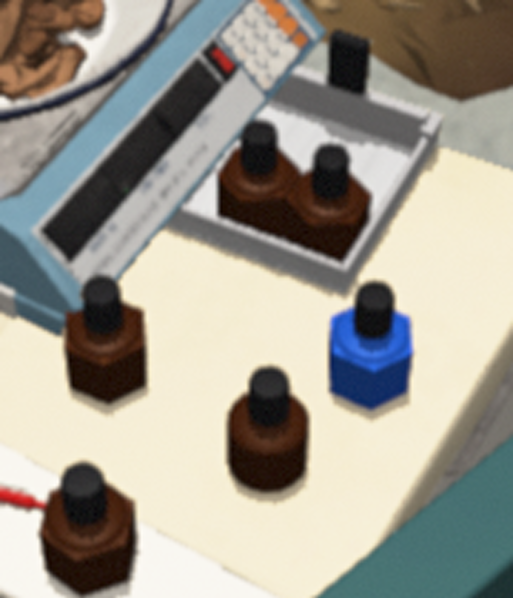

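```bash
cat > h.py <<'E'
import numpy as np,cv2,pickle
def P(c,X):
    r,_=cv2.Rodrigues(c["R"]); p,_=cv2.projectPoints(np.asarray(X,float).reshape(-1,3),r,np.asarray(c["t"],float),c["intrinsics"],np.asarray(c["D"],float)); return p[:,0]
def ray(c,uv,z):
    n=cv2.undistortPoints(np.asarray(uv,float).reshape(-1,1,2),c["intrinsics"],np.asarray(c["D"],float))[:,0]
    d=np.c_[n,np.ones(len(n))]@c["R"]; C=-c["R"].T@c["t"]
    return C+d*((np.broadcast_to(z,len(n))-C[2])/d[:,2])[:,None]
def load(n): return pickle.load(open(f"pics/{n}.pkl","rb"))
def jarpts(x,y,yaw,z0=0,rnd=False):
    a=np.deg2rad(yaw)+np.pi/6+np.arange(6)*np.pi/3; R=.05/np.sqrt(3)
    if rnd: a=np.arange(24)*np.pi/12; R=.025
    b=np.r_[[[x+R*np.cos(t),y+R*np.sin(t),z0+z] for z in(0,.042) for t in a]]
    s=np.array([[x+r*np.cos(t),y+r*np.sin(t),z0+z] for r,z in((.024,.042),(.0115,.0485)) for t in np.arange(24)*np.pi/12])
    k=np.array([[x+.012*np.cos(t),y+.012*np.sin(t),z0+z] for z in(.05,.08) for t in np.arange(24)*np.pi/12])
    n=np.array([[x+.009*np.cos(t),y+.009*np.sin(t),z0+z] for z in(.045,.052) for t in np.arange(24)*np.pi/12])
    return b,s,k,n
def sil(c,pts,S,off,size):
    m=np.zeros(size,np.uint8)
    for q in pts:
        h=cv2.convexHull(((P(c,q)-off+.5)*S-.5).astype(np.float32)); cv2.fillConvexPoly(m,np.round(h*16).astype(np.int32),255,shift=4)
    return m
E
python3 - <<'E'
from h import *
c=load("top0"); print("C",-c["R"].T@c["t"])
o=lambda ox,oy,p:[ox+(p[0]+.5)/5-.5,oy+(p[1]+.5)/5-.5]
for n,p,z in [("j1",o(205,180,(470,128)),.08),("j2",o(205,180,(97,325)),.08),("rnd",o(205,180,(428,503)),.08),("blue",o(205,180,(702,575)),.08),("b",o(350,165,(244,266)),.084),("a",o(350,165,(256,424)),.084),
 ("tray BL out",o(350,165,(128,530)),.024),("TL?",o(350,165,(120,185)),.024),("BR out",o(350,165,(600,522)),.024),("tab top",o(350,165,(594,285)),.084),
 ("scaleedge",o(350,165,(300,185)),.06),("scaleedge",o(350,165,(300,185)),.08)]:
    print(n,np.round(ray(c,p,z)[0],4))
s=load("scene0"); 
q=lambda p:[220+p[0]/2.85,150+p[1]/2.85]
for n,p,z in [("j1",(102,285),.08),("j2",(82,474),.08),("rnd",(269,377),.08),("b",(260,130),.084),("a",(331,154),.084),("tab",(350,38),.084),("trayL",(345,288),.024),("trayR",(438,125),.024)]:
    print(n,np.round(ray(s,q(p),z)[0],4))
E
```

```text
C [0.39642725 0.14866922 1.06669536]
j1 [0.5549 0.2238 0.08  ]
j2 [0.4876 0.342  0.08  ]
rnd [0.4336 0.233  0.08  ]
blue [0.4133 0.145  0.08  ]
b [0.5382 0.063  0.084 ]
a [0.4875 0.0582 0.084 ]
tray BL out [0.4561 0.0951 0.024 ]
TL? [0.5735 0.1005 0.024 ]
BR out [ 0.4631 -0.0645  0.024 ]
tab top [ 0.5353 -0.0497  0.084 ]
scaleedge [0.5691 0.0429 0.06  ]
scaleedge [0.5657 0.045  0.08  ]
j1 [0.5561 0.2197 0.08  ]
j2 [0.4904 0.3392 0.08  ]
rnd [0.4351 0.2295 0.08  ]
b [0.5386 0.0592 0.084 ]
a [0.4883 0.0553 0.084 ]
tab [ 0.5303 -0.0508  0.084 ]
trayL [0.449 0.104 0.024]
trayR [ 0.4631 -0.0631  0.024 ]
```

```bash
cat >> h.py <<'E'
from scipy.spatial.transform import Rotation as Ro
def q(xa,za):
    xa=np.array(xa,float);za=np.array(za,float);xa/=np.linalg.norm(xa);za/=np.linalg.norm(za)
    return Ro.from_matrix(np.c_[xa,np.cross(za,xa),za]).as_quat()
def down(deg): # jaw axis at deg in world, tool down
    a=np.deg2rad(deg); return q([np.cos(a),np.sin(a),0],[0,0,-1])
def snap(im,n):
    c=im.capture(n[0]); pickle.dump(c,open(f"pics/{n[1]}.pkl","wb")); cv2.imwrite(f"pics/{n[1]}.png",c["image"][:,:,::-1]); return c
E
python3 - <<'E'
from h import *
from station import *
for th in (40,55):
  s,c_=np.sin(np.deg2rad(th)),np.cos(np.deg2rad(th))
  Q=q([-1,0,0],[0,-s,-c_])
  for p in ([.47,.25,.17],[.5,.3,.2],[.5,.25,.25]):
    print(th,p,robot.ik(p,Q))
E
```

```text
40 [0.47, 0.25, 0.17] [ 0.70961824  0.10715437  1.66103896 -0.52944512  1.83427088 -2.4503695 ]
40 [0.5, 0.3, 0.2] [ 0.73598354  0.20608539  1.50009914 -0.5277731   1.90092873 -2.45958627]
40 [0.5, 0.25, 0.25] [ 0.68018231  0.10902453  1.52654205 -0.56368796  1.93247155 -2.54899294]
55 [0.47, 0.25, 0.17] [ 0.76724711  0.22674598  1.62189719 -0.69476031  1.97087213 -2.42123224]
55 [0.5, 0.3, 0.2] [ 0.78790438  0.31891963  1.45863047 -0.70389208  2.03819422 -2.45474072]
55 [0.5, 0.25, 0.25] [ 0.73745284  0.21165711  1.50372638 -0.75299038  2.05150902 -2.54291927]
```

Run:
```python
from h import *
from station import *
th=45
s,c_=np.sin(np.deg2rad(th)),np.cos(np.deg2rad(th))
robot.move_to([.49,.26,.19],q([-1,0,0],[0,-s,-c_]))
snap(imaging,("wrist","w1")); snap(imaging,("scene","s1"))
print(read_state()["time"],read_state()["ee_pos"])
```

```text
2.3333 [0.48989139 0.26034625 0.19011771]
```

View pics/w1.png

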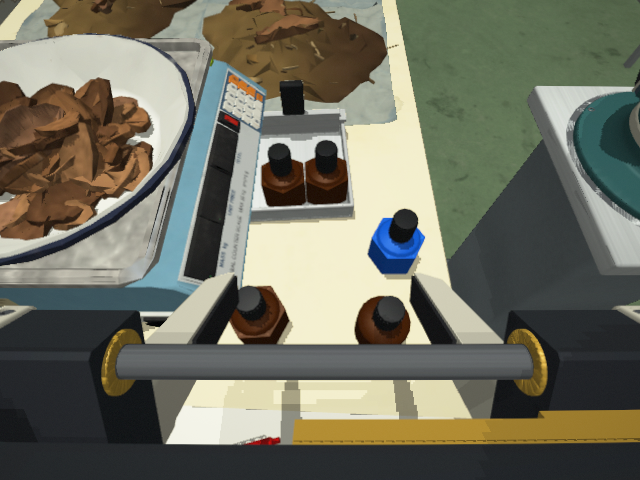

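Run:
```python
import cv2
im=cv2.imread("pics/w1.png")
cv2.imwrite("pics/w1c.png",cv2.resize(im[60:240,170:380],None,fx=3.3,fy=3.3,interpolation=cv2.INTER_CUBIC))
cv2.imwrite("pics/w1d.png",cv2.resize(im[200:360,150:310],None,fx=3.6,fy=3.6,interpolation=cv2.INTER_CUBIC))
```

```text
(no output)
```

View pics/w1c.png

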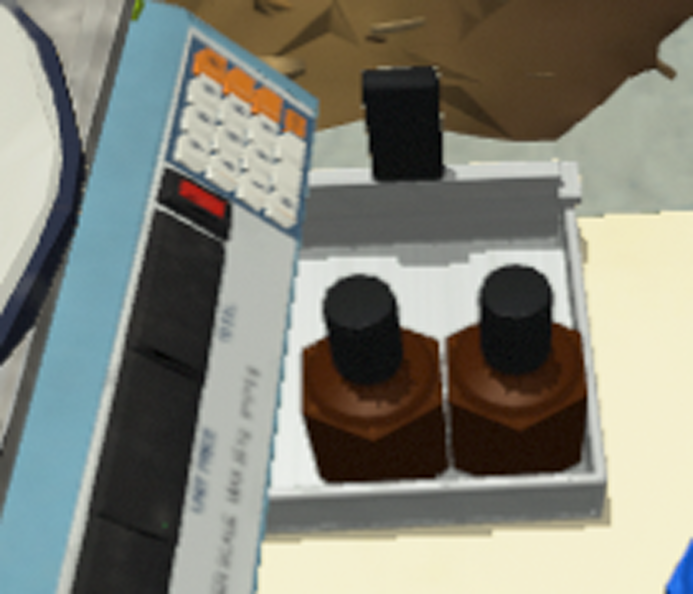

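View pics/w1d.png

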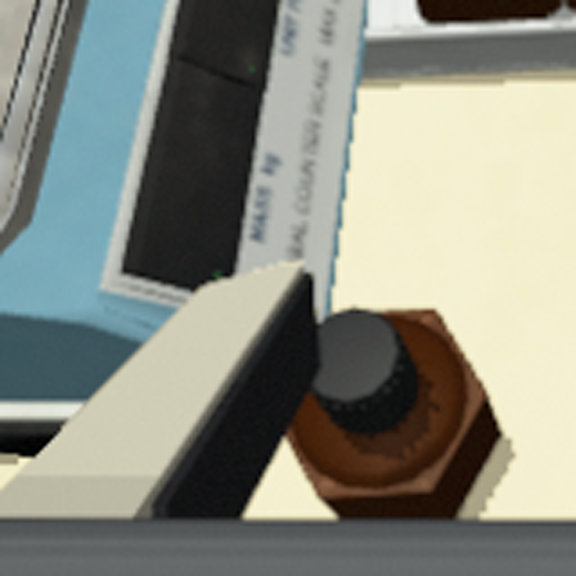

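Run:
```python
from h import *
t=load("top0");w=load("w1")
def tri(pt,pw):
    r=[]
    for c,p in((t,pt),(w,pw)):
        n=cv2.undistortPoints(np.array(p,float).reshape(1,1,2),c["intrinsics"],np.array(c["D"]))[0,0]
        d=c["R"].T@np.r_[n,1];r.append((-c["R"].T@c["t"],d/np.linalg.norm(d)))
    A=sum(np.eye(3)-np.outer(d,d) for _,d in r);b=sum((np.eye(3)-np.outer(d,d))@C for C,d in r)
    X=np.linalg.solve(A,b);return X.round(4),[np.round(np.linalg.norm(np.cross(X-C,d)),4) for C,d in r]
T=lambda p:(350+p[0]/5-.4,165+p[1]/5-.4); W=lambda p:(170+p[0]/3.3-.35,60+p[1]/3.3-.35)
for a,b in [((418,88),(201,198)),((612,175),(296,122)),((635,185),(304,135)),((244,266),(362,298)),((256,424),(517,288)),((580,262),(438,72))]: print(tri(T(a),W(b)))
```

```text
(array([0.5991, 0.0066, 0.0767]), [np.float64(0.0003), np.float64(0.0003)])
(array([ 0.5759, -0.0616,  0.054 ]), [np.float64(0.0007), np.float64(0.0007)])
(array([ 0.5758, -0.0726,  0.0387]), [np.float64(0.0003), np.float64(0.0003)])
(array([0.5374, 0.0632, 0.0865]), [np.float64(0.0004), np.float64(0.0004)])
(array([0.4872, 0.0584, 0.0858]), [np.float64(0.0001), np.float64(0.0001)])
(array([ 0.5282, -0.0423,  0.0933]), [np.float64(0.0129), np.float64(0.0129)])
```

```bash
cat > ov.py <<'E'
from h import *
import sys
def tw(tr,p):
    x,y,a=tr;a=np.deg2rad(a);R=np.array([[np.cos(a),-np.sin(a)],[np.sin(a),np.cos(a)]])
    p=np.asarray(p,float).reshape(-1,3); return np.c_[p[:,:2]@R.T+[x,y],p[:,2]]
def draw(name,out,roi,S,tr,jars,fol=0.):
    c=load(name);im=c["image"][:,:,::-1];x0,y0,x1,y1=roi
    v=cv2.resize(im[y0:y1,x0:x1],None,fx=S,fy=S,interpolation=cv2.INTER_CUBIC)
    def pl(X,col):
        p=((P(c,X)-[x0,y0]+.5)*S-.5);cv2.polylines(v,[np.round(p*8).astype(np.int32)],True,col,1,cv2.LINE_AA,3)
    if tr is not None:
        for z in(.024,.004): pl(tw(tr,[[sx*.064,sy*.078,z] for sx,sy in((1,1),(1,-1),(-1,-1),(-1,1))]),(0,255,0))
        yt=-.0739+fol
        pl(tw(tr,[[a*.015,yt+b*.006,.084] for a,b in((1,1),(1,-1),(-1,-1),(-1,1))]),(0,255,255))
    for j in jars:
        b,s,k,n=jarpts(*j); h=len(b)//2
        pl(b[:h],(255,0,255));pl(b[h:],(255,255,0));pl(k[24:],(0,0,255))
    cv2.imwrite(f"pics/{out}.png",v)
E
python3 - <<'E'
from ov import *
tr=(.527,.012,2.5)
J=[(.5378,.061,30,.004),(.4875,.0575,30,.004)]
draw("top0","o1",(355,180,480,290),6,tr,J)
draw("w1","o2",(220,70,380,235),4.5 and 4,tr,J)
E
```

```text
(no output)
```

View pics/o1.png

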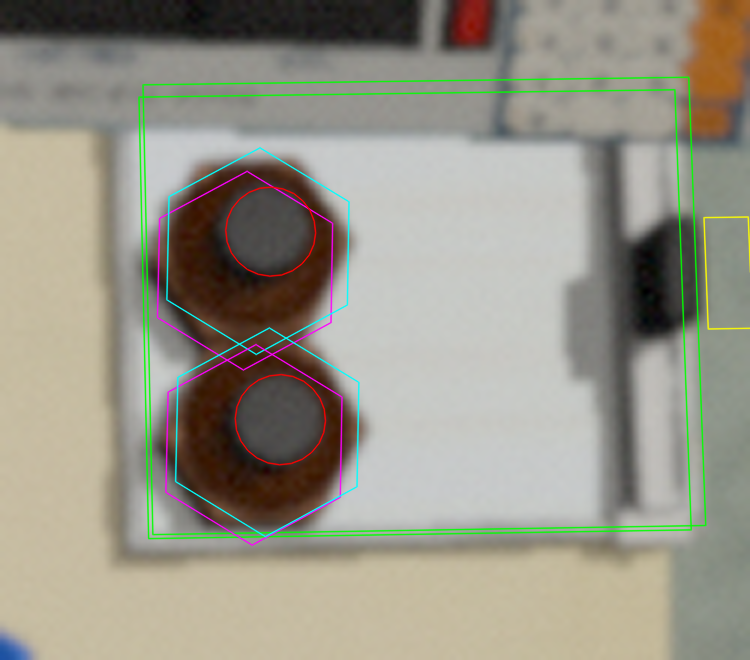

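View pics/o2.png

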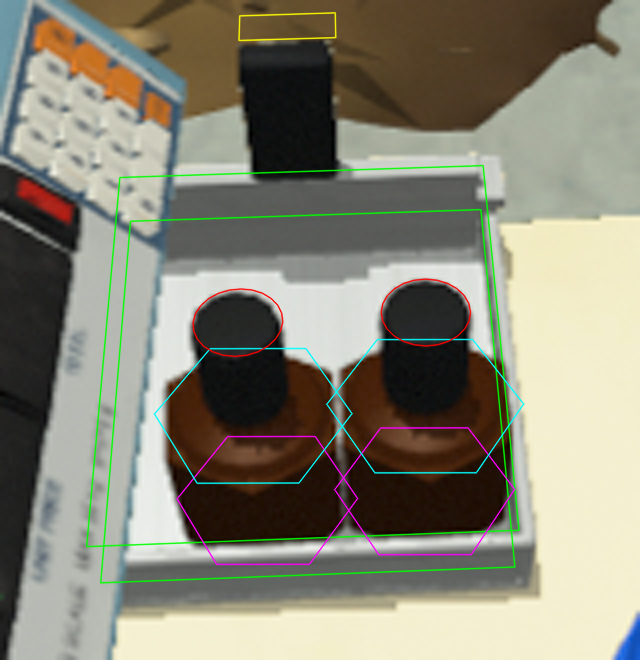

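```bash
cat > fit.py <<'E'
from ov import *
from scipy.optimize import minimize
def mask(c,roi,S):
    x0,y0,x1,y1=roi
    v=cv2.resize(c["image"][y0:y1,x0:x1],None,fx=S,fy=S,interpolation=cv2.INTER_CUBIC).astype(int)
    r,g,b=v[...,0],v[...,1],v[...,2]
    return v
def fit(views,x0,z0=0,thr=95,rnd=False,S=6):
    ms=[]
    for c,roi in views:
        v=mask(c,roi,S); m=((v[...,1]<thr)&(v[...,2]<thr)).astype(np.uint8)
        lab=cv2.connectedComponents(m)[1]
        ctr=((P(c,[[x0[0],x0[1],z0+.03]])[0]-roi[:2])*S).astype(int)
        ms.append(lab==lab[ctr[1],ctr[0]])
    def f(p):
        e=0
        for (c,roi),m in zip(views,ms):
            s=sil(c,jarpts(p[0],p[1],p[2]*1000,z0,rnd),S,np.array(roi[:2]),m.shape)>0
            e+=1-(s&m).sum()/(s|m).sum()
        return e
    best=None
    for y in ([0] if rnd else (-20,0,20)):
        r=minimize(f,[x0[0],x0[1],(x0[2]+y)/1000],method="Nelder-Mead",options=dict(initial_simplex=np.array([x0[0],x0[1],(x0[2]+y)/1000])+np.array([[0,0,0],[.004,0,0],[0,.004,0],[0,0,.012]]),xatol=1e-5,fatol=1e-5))
        if best is None or r.fun<best.fun: best=r
    p=best.x; return (round(p[0],4),round(p[1],4),round(p[2]*1000,1)),round(best.fun,4)
E
python3 - <<'E'
from fit import *
t=load("top0");s=load("scene0")
def roi(c,x,y,z,h=32):
    p=P(c,[[x,y,z+.035]])[0].astype(int); return (p[0]-h,p[1]-h,p[0]+h,p[1]+h)
J=[]
for n,x,y,z in [("j1",.555,.222,0),("j2",.488,.341,0),("rnd",.434,.232,0)]:
    for V in ([t],[s],[t,s]):
        print(n,len(V),fit([(c,roi(c,x,y,z)) for c in V],(x,y,0),z,rnd=n=="rnd"))
    J.append((*fit([(c,roi(c,x,y,z)) for c in V],(x,y,0),z,rnd=n=="rnd")[0],0))
draw("top0","o3",(215,190,315,300),6,None,J);draw("scene0","o4",(225,240,335,365),5,None,J)
E
```

```text
j1 1 ((np.float64(0.5545), np.float64(0.2245), np.float64(37.8)), np.float64(0.1099))
j1 1 ((np.float64(0.5577), np.float64(0.2221), np.float64(-24.4)), np.float64(0.1273))
j1 2 ((np.float64(0.5554), np.float64(0.2238), np.float64(35.7)), np.float64(0.2509))
j2 1 ((np.float64(0.4879), np.float64(0.3433), np.float64(-31.9)), np.float64(0.1099))
j2 1 ((np.float64(0.4893), np.float64(0.3417), np.float64(-26.9)), np.float64(0.1195))
j2 2 ((np.float64(0.4883), np.float64(0.3433), np.float64(-28.5)), np.float64(0.2442))
rnd 1 ((np.float64(0.4331), np.float64(0.2331), np.float64(4.5)), np.float64(0.1049))
rnd 1 ((np.float64(0.4353), np.float64(0.23), np.float64(8.1)), np.float64(0.1126))
rnd 2 ((np.float64(0.4332), np.float64(0.2332), np.float64(3.2)), np.float64(0.2215))
```

View pics/o3.png

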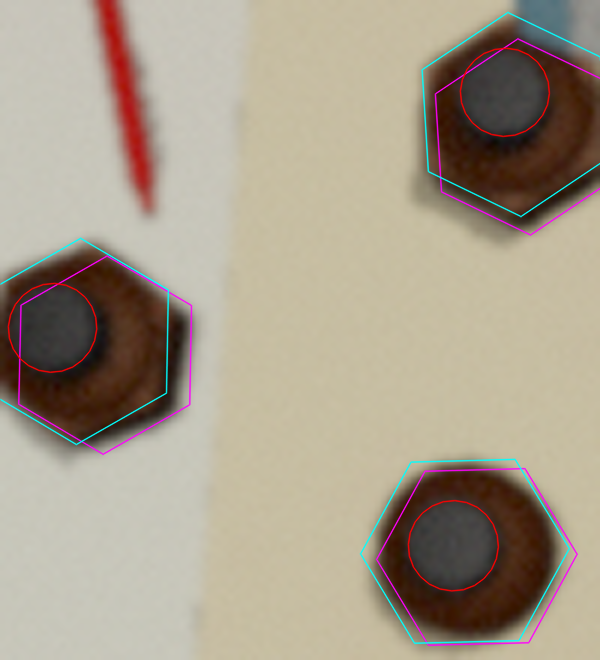

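View pics/o4.png

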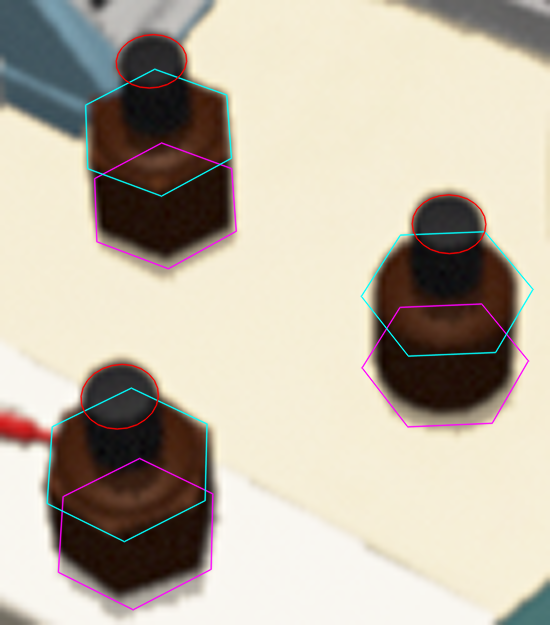

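Run:
```python
from h import *
from station import *
robot.move_to([.44,.01,.16],down(-90)); snap(imaging,("wrist","w2")); print(read_state()["time"])
robot.move_to([.44,.285,.15],down(-90)); snap(imaging,("wrist","w3")); snap(imaging,("top","top3"))
print(read_state()["time"],read_state()["ee_pos"])
```

```text
5.7167
6.8833 [0.44047813 0.28384652 0.15020553]
```

View pics/w2.png

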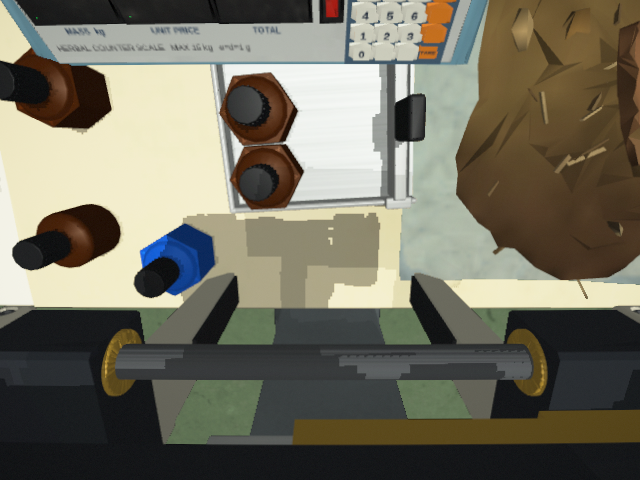

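View pics/w3.png

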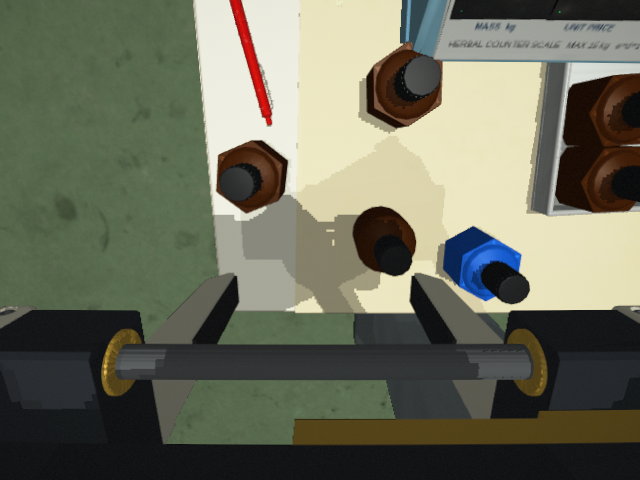

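Run:
```python
from fit import *
w=load("w3")
def roi(c,x,y,z,h=55):
    p=P(c,[[x,y,z+.035]])[0].astype(int); return (max(0,p[0]-h),max(0,p[1]-h),p[0]+h,p[1]+h)
J=[]
for n,x,y,z in [("j1",.555,.222,0),("j2",.488,.341,0)]:
    r=fit([(w,roi(w,x,y,z))],(x,y,0),z,thr=110,S=4); print(n,r); J.append((*r[0],0))
draw("w3","o5",(205,30,455,225),3,None,J)
draw("w2","o6",(205,40,425,225),3.5,(.527,.016,2),[(.5378,.061,0,.004),(.4875,.0575,0,.004)])
```

```text
j1 ((np.float64(0.5555), np.float64(0.2235), np.float64(32.1)), np.float64(0.0726))
j2 ((np.float64(0.4889), np.float64(0.3422), np.float64(-39.3)), np.float64(0.0341))
```

View pics/o5.png

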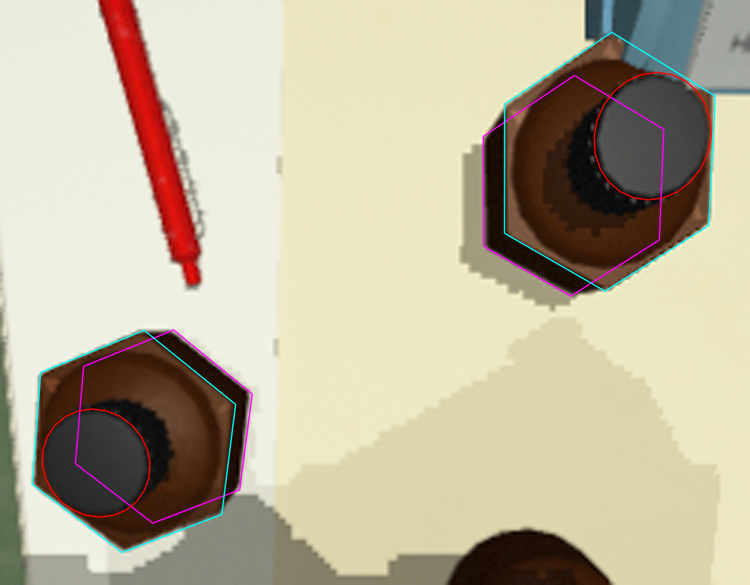

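View pics/o6.png

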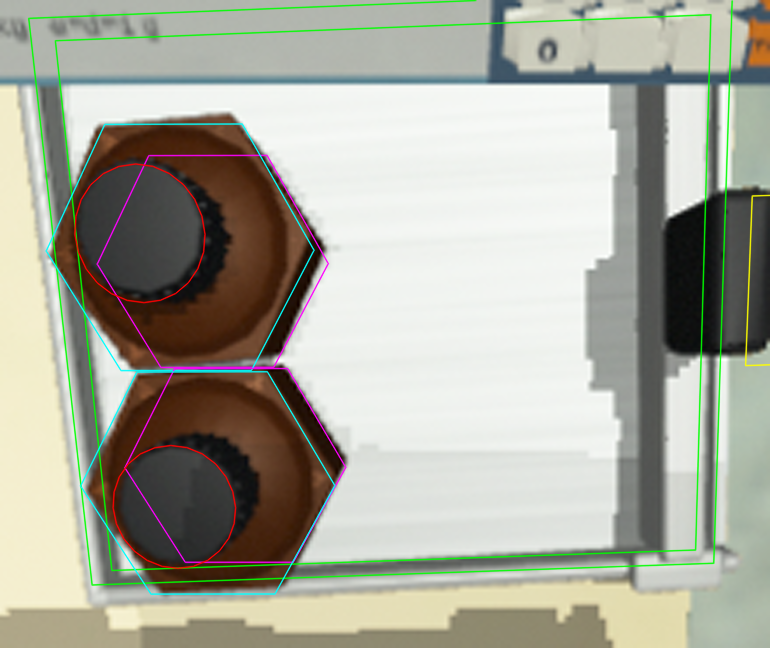

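Run:
```python
from ov import *
J=[(.5378,.0625,-3,.004),(.4868,.0577,0,.004)]
draw("w2","o7",(205,60,305,225),4.8,(.5265,.016,2.3),J)
draw("w2","o8",(375,60,440,220),4.8 ,(.5265,.016,2.3),J)
a=cv2.imread("pics/o7.png");b=cv2.imread("pics/o8.png");h=min(len(a),len(b),600);a=cv2.resize(a,None,fx=.75,fy=.75) if 0 else a
v=np.hstack([a[-600:],b[:600]][0:2]) if len(a)>=600 and len(b)>=600 else None
cv2.imwrite("pics/o9.png",v[:,:800])
```

```text
(no output)
```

View pics/o9.png

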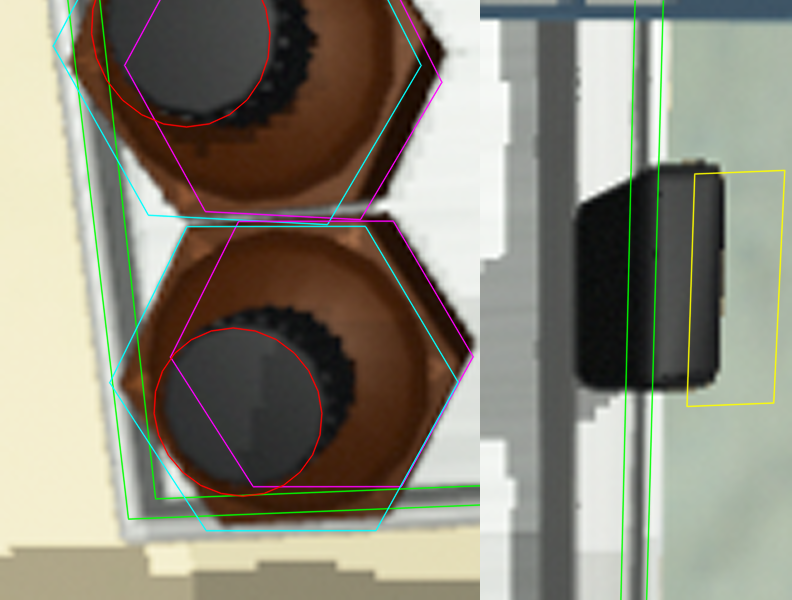

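Candidates in the top view are two brown hex jars at (300,210) and (230,247), which are the ones I want. The round one at (292,281) and the blue look-alike at (345,297) stay put. The close crop o5 confirms hex bodies on the two chosen jars, with the model outline matching within about 1 mm. I'll pick the one at (230,247) first.

Run:
```python
from h import *
from station import *
x,y=.4889,.3422
Q=down(110.7)
print(robot.ik([x,y,.17],Q), robot.ik([.51,.01,.19],down(92.3)))
robot.move_to([x,y,.17],Q); eoat.grip(.5)
robot.servo_line([x,y,.095],velocity=.15)
print(robot.servo_line([x,y,.063],velocity=.06,contact_N=5), read_state()["ee_pos"])
eoat.grip(0,force=20); print(read_state()["opening"]*93,read_state()["contact_force"])
robot.servo_line([x,y,.19],velocity=.15)
snap(imaging,("wrist","w4"));snap(imaging,("scene","s4"))
print(read_state()["time"],read_state()["contact_force"])
```

```text
[ 5.67941113e-01 -3.15571762e-02  1.69053873e+00 -4.44089210e-16
  1.48261110e+00 -1.36413837e+00] [-3.04059050e-02 -2.36238655e-01  1.84222735e+00 -4.44089210e-16
  1.53560396e+00 -1.64134480e+00]
False [0.48894707 0.34225631 0.06307902]
23.41932736086846 [-0.65664303  1.13817828  0.97467321]
13.625 [-0.59886026  0.30744064 -1.30538417]
```

View pics/w4.png

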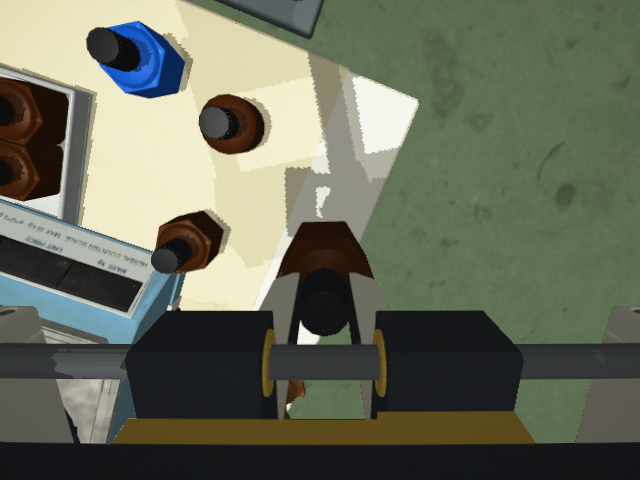

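View pics/s4.png

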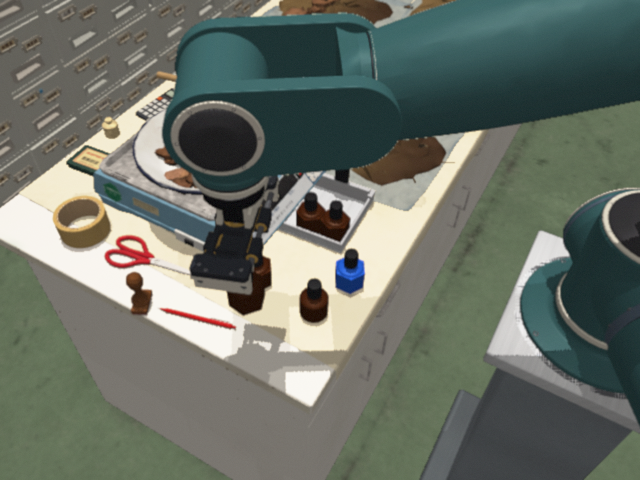

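```bash
cat >> h.py <<'E'
TR=(.5265,.016,2.3)
def T2(p):
    a=np.deg2rad(TR[2]); return [TR[0]+np.cos(a)*p[0]-np.sin(a)*p[1],TR[1]+np.sin(a)*p[0]+np.cos(a)*p[1]]
E
python3 - <<'E'
from h import *
from station import *
x,y=T2((-.0165,-.0075)); print(x,y)
Q=down(92.3)
robot.move_to([x,y,.16],Q)
snap(imaging,("wrist","w5")); print(read_state()["time"])
print(robot.servo_line([x,y,.10],velocity=.15))
print(robot.servo_line([x,y,.0665],velocity=.04,contact_N=4), read_state()["ee_pos"],read_state()["contact_force"],read_state()["time"])
snap(imaging,("wrist","w6"))
E
```

```text
0.5103142809246057 0.00784386745985442
14.95
False
True [0.51002859 0.00789856 0.06700096] [ 0.05198943 -0.05162432  3.44912927] 16.275
```

View pics/w6.png

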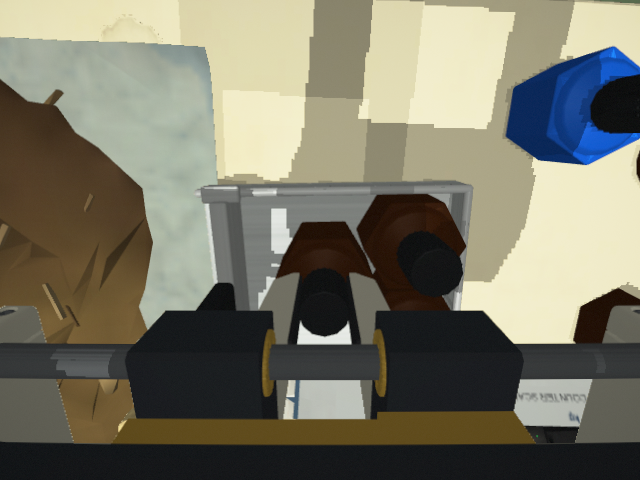

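```bash
python3 - <<'E'
from h import *
from station import *
eoat.grip(.45)
p=read_state()["ee_pos"]
robot.servo_line([p[0],p[1],.16],velocity=.2)
snap(imaging,("wrist","w7")); print(read_state()["time"])
x,y=.5555,.2235
Q=down(62.1)
robot.move_to([x,y,.15],Q); snap(imaging,("top","top7"));snap(imaging,("scene","s7"))
robot.servo_line([x,y,.095],velocity=.15)
print(robot.servo_line([x,y,.063],velocity=.06,contact_N=4), read_state()["ee_pos"])
print(read_state()["time"])
snap(imaging,("wrist","w8"))
E
python3 - <<'E'
from ov import *
x,y=T2((-.0165,-.0075))
draw("top7","o10",(355,180,480,290),6,TR,[(x,y,2.3,.004),(.5375,.0605,-3,.004),(.4865,.0565,0,.004)])
E
```

```text
17.5333
False [0.55555789 0.22354465 0.06306307]
19.7167
```

View pics/o10.png

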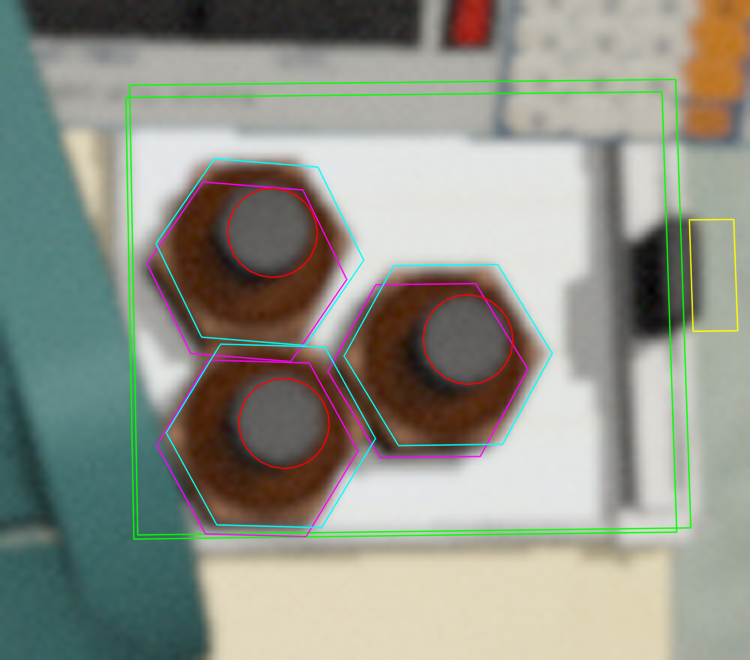

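View pics/w8.png

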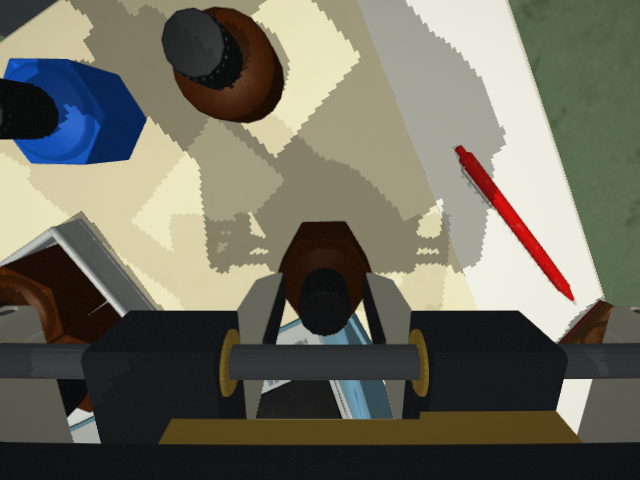

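Run:
```python
from h import *
from station import *
eoat.grip(0,force=20); print(read_state()["opening"]*93)
robot.servo_line([.5555,.2235,.17],velocity=.18)
x,y=T2((.037,-.0055)); print(x,y)
Q=down(92.3)
robot.move_to([x,y,.16],Q)
print(read_state()["time"],read_state()["contact_force"])
robot.servo_line([x,y,.12],velocity=.15)
print(robot.servo_line([x,y,.0665],velocity=.04,contact_N=4), read_state()["ee_pos"],read_state()["contact_force"],read_state()["time"])
snap(imaging,("wrist","w9"));snap(imaging,("scene","s9"));snap(imaging,("top","top9"))
```

```text
23.693924500286883
0.5636909174781636 0.011989307150575257
21.8083 [ 0.87094746  0.73071448 -0.42139735]
True [0.56365683 0.01202351 0.0671778 ] [0.33096337 0.56300056 4.8490075 ] 23.475
```

View pics/w9.png

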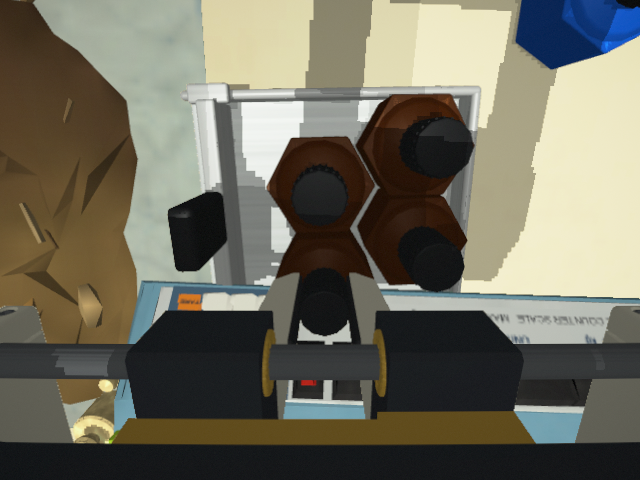

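Run:
```python
from h import *
from station import *
eoat.grip(.45)
p=read_state()["ee_pos"]
robot.servo_line([p[0],p[1],.17],velocity=.2)
snap(imaging,("wrist","w10")); 
Q=down(92.3)
x,y=T2((0,-.112)); robot.move_to([x,y,.17],Q); eoat.grip(0)
snap(imaging,("wrist","w11"));snap(imaging,("top","top11"));print(read_state()["time"])
c=load("top0"); print(ray(c,[[499,227],[497,200]],.02))
```

```text
26.3167
[[ 0.5366239  -0.1154994   0.02      ]
 [ 0.58332744 -0.1120599   0.02      ]]
```

View pics/w11.png

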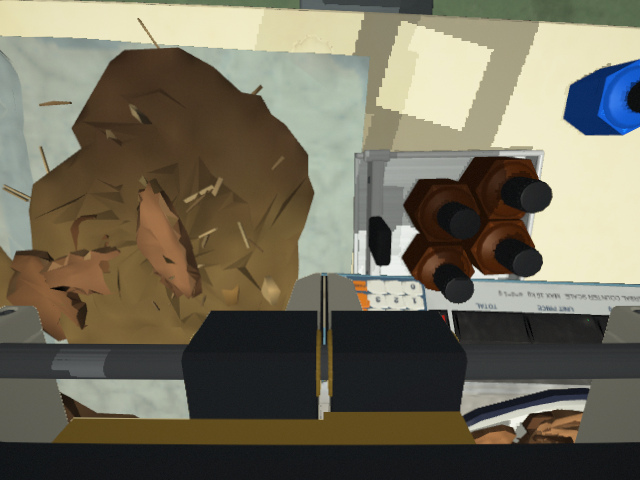

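View pics/w10.png

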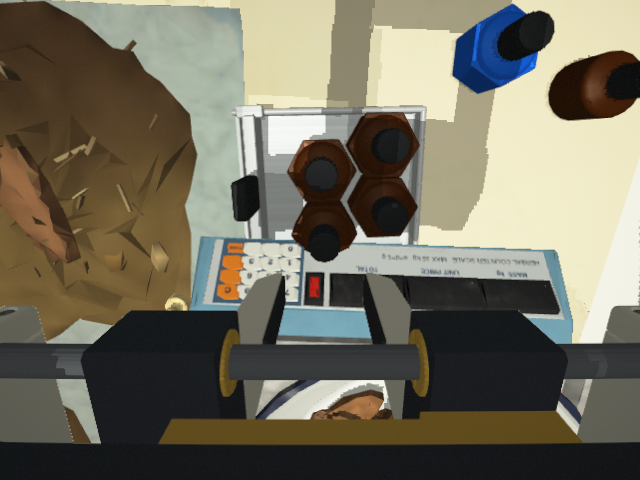

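Run:
```python
from h import *
from station import *
x,y=T2((0,-.112))
robot.servo_line([x,y,.10],velocity=.15,contact_N=6)
r=robot.servo_line([x,y,.064],velocity=.06,contact_N=5); print(r,read_state()["ee_pos"])
if not r:
    x,y=T2((0,-.094)); r=robot.servo_line([x,y,.064],velocity=.04,contact_N=3); print("touch",r,read_state()["ee_pos"],read_state()["contact_force"])
    snap(imaging,("wrist","w12"))
print(read_state()["time"])
```

```text
False [ 0.53111861 -0.0959514   0.0641706 ]
touch False [ 0.53030112 -0.07777882  0.064082  ] [-0.22071363 -0.54365512  0.31763644]
28.3333
```

View pics/w12.png

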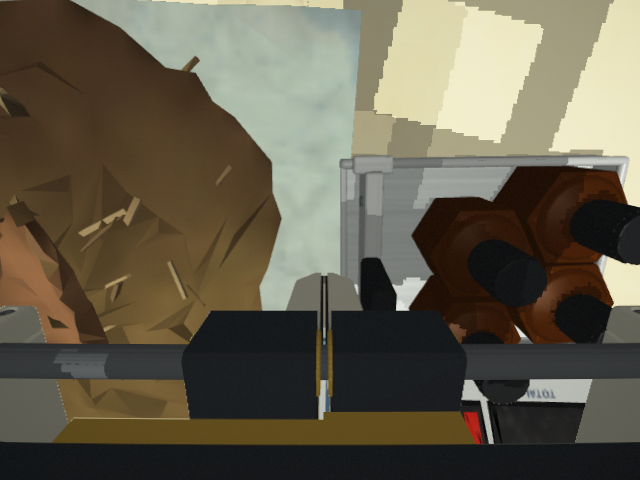

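Run:
```python
from h import *
from station import *
a=np.deg2rad(TR[2])
def ty():
    p=read_state()["ee_pos"]; return round(float(-np.sin(a)*(p[0]-TR[0])+np.cos(a)*(p[1]-TR[1])),4)
for t in (-.080,-.068,-.060,-.055):
    x,y=T2((0,t)); r=robot.servo_line([x,y,.064],velocity=.03,contact_N=12); print(t,r,ty(),read_state()["contact_force"].round(2),round(read_state()["time"],2))
    if r: break
snap(imaging,("wrist","w13"));snap(imaging,("scene","s13"));snap(imaging,("top","top13"))
```

```text
-0.08 False -0.0797 [-0.43 -0.82 -0.55] 28.95
-0.068 False -0.0679 [ 0.34 -1.21 -0.25] 29.5
-0.06 False -0.0599 [-0.69 -1.14 -0.18] 29.92
-0.055 False -0.055 [-0.89 -1.47  1.18] 30.23
```

View pics/w13.png

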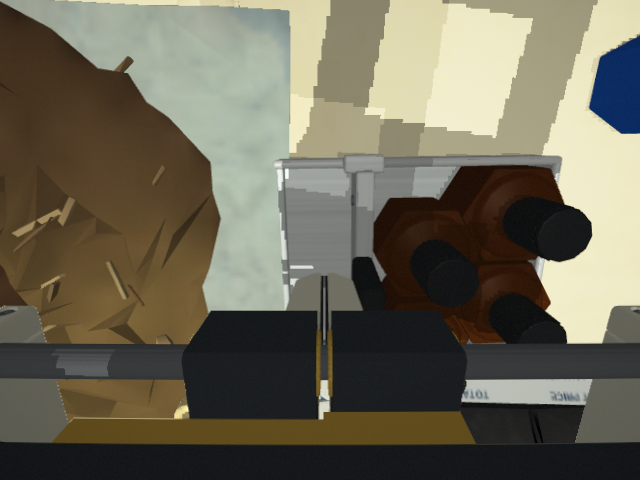

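View pics/top13.png

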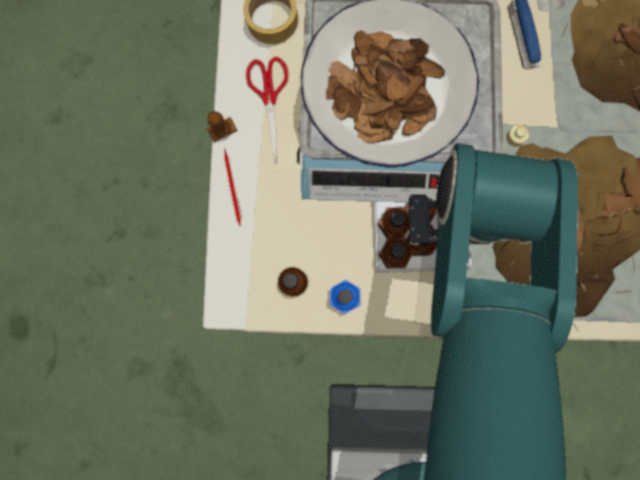

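Run:
```python
from h import *
from station import *
a=np.deg2rad(TR[2])
def ty():
    p=read_state()["ee_pos"]; return round(float(-np.sin(a)*(p[0]-TR[0])+np.cos(a)*(p[1]-TR[1])),4)
for t in np.arange(-.052,-.0389,.002):
    x,y=T2((0,t)); r=robot.servo_line([x,y,.064],velocity=.02,contact_N=12); print(round(t,3),r,ty(),read_state()["contact_force"].round(2),round(read_state()["time"],2))
    if r or -read_state()["contact_force"][1]>9: break
snap(imaging,("wrist","w14"));snap(imaging,("scene","s14"));snap(imaging,("top","top14"))
```

```text
-0.052 False -0.0522 [-0.52 -5.31  0.68] 30.68
-0.05 False -0.0508 [ -2.19 -10.8    0.93] 30.93
```

View pics/w14.png

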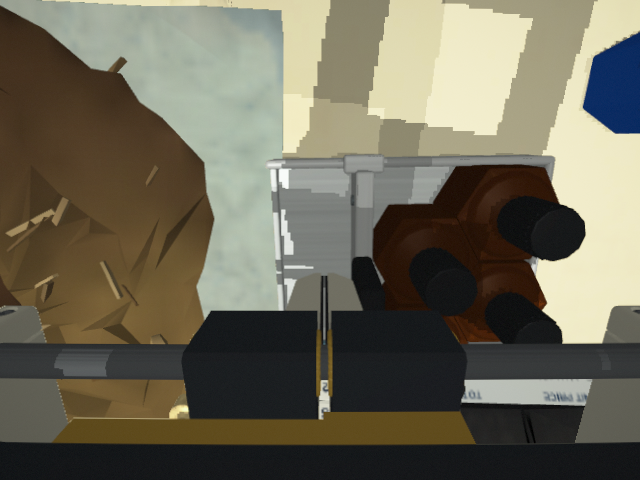

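Run:
```python
from h import *
from station import *
a=np.deg2rad(TR[2])
def ty():
    p=read_state()["ee_pos"]; return round(float(-np.sin(a)*(p[0]-TR[0])+np.cos(a)*(p[1]-TR[1])),4)
for t in (-.049,-.048,-.047,-.046,-.045):
    x,y=T2((0,t)); r=robot.servo_line([x,y,.064],velocity=.02,contact_N=15); f=read_state()["contact_force"]; print(round(t,3),r,ty(),f.round(2),round(read_state()["time"],2))
    if r or -f[1]>18: break
x,y=T2((0,-.075)); robot.servo_line([x,y,.064],velocity=.12)
robot.servo_line([x,y,.17],velocity=.25)
snap(imaging,("wrist","w15"));snap(imaging,("scene","s15"));print(read_state()["time"])
```

```text
-0.049 False -0.0506 [ -0.54 -17.63  -0.66] 31.33
-0.048 False -0.0503 [ -0.21 -24.75   0.14] 31.58
32.6333
```

View pics/w15.png

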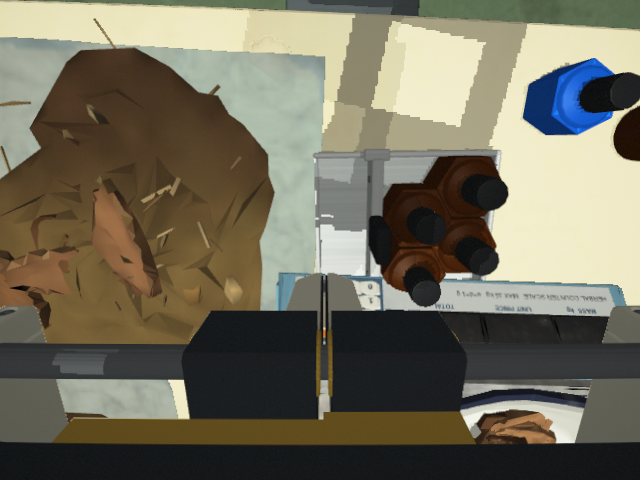

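Run:
```python
from ov import *
J=[(*T2(p),2.3,.004) for p in ((-.0375,.049),(.0125,.049),(-.0125,.006),(.0375,.006))]
draw("w15","o15",(305,140,525,310),3.6,TR,J,fol=.045)
im=load("w15")["image"][140:310,305:525,::-1]; cv2.imwrite("pics/o15r.png",cv2.resize(im,None,fx=3.6,fy=3.6,interpolation=cv2.INTER_CUBIC))
```

```text
(no output)
```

View pics/o15.png

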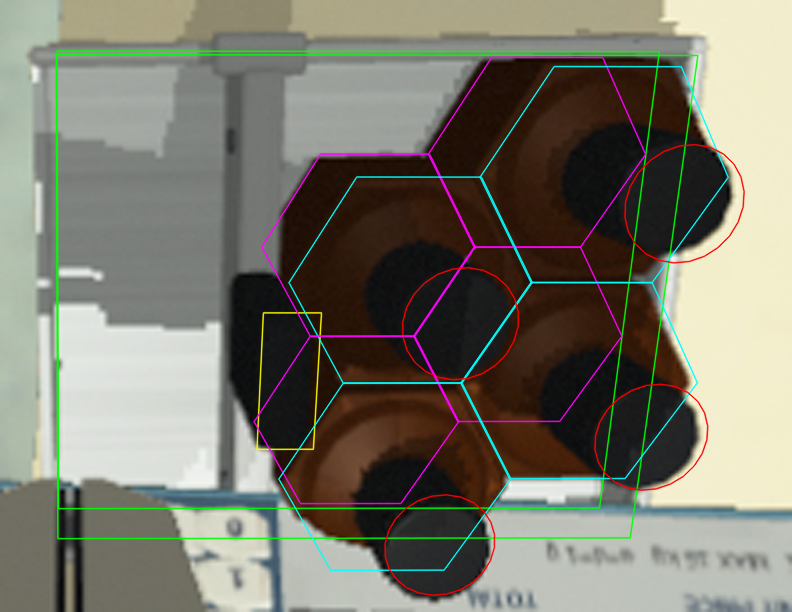

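View pics/o15r.png

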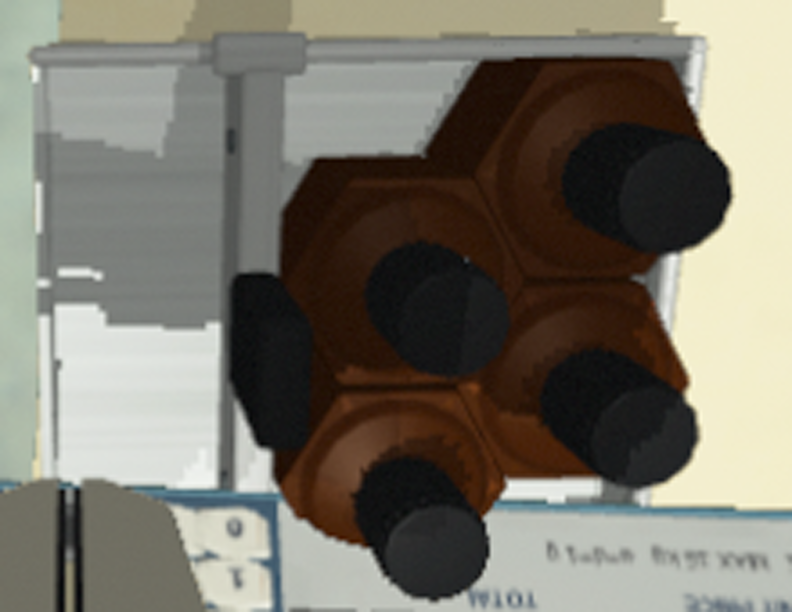

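```bash
python3 - <<'E'
from h import *
from station import *
robot.move_to([.40,-.15,.25],down(92.3))
snap(imaging,("top","top16"));snap(imaging,("scene","s16"));print(read_state()["time"])
E
python3 - <<'E'
from ov import *
tr=(.5265,.0145,2.3)
import h; h.TR=tr
J=[(*h.T2(p),2.3,.004) for p in ((-.0375,.049),(.0125,.049),(-.0125,.006),(.0375,.006))]
J.append((.4332,.2332,0,0))
draw("top16","o16",(355,170,480,280),6,tr,J,fol=.045)
draw("scene0","o17a",(280,150,400,260),3.3,None,[]);draw("s16","o17",(270,150,390,330),3.3,tr,J,fol=.045)
E
```

```text
33.475
```

View pics/o16.png

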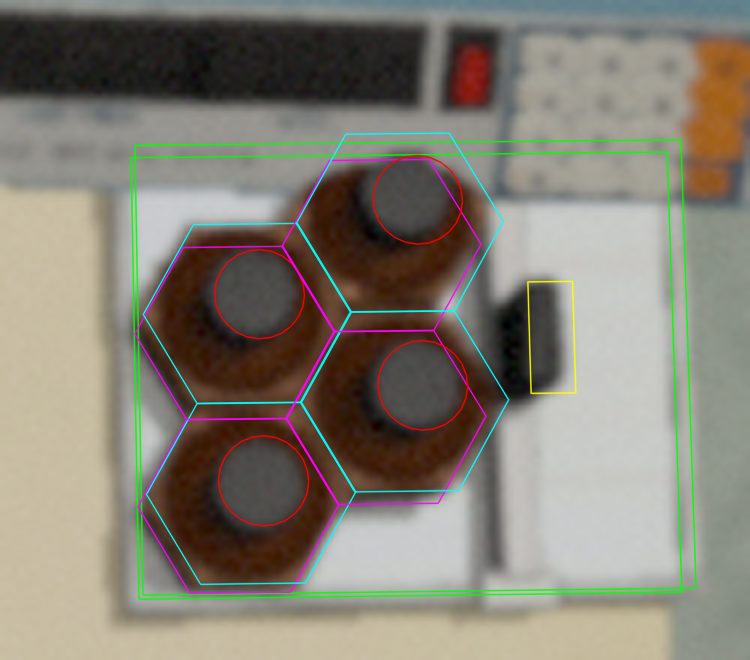

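View pics/o17.png

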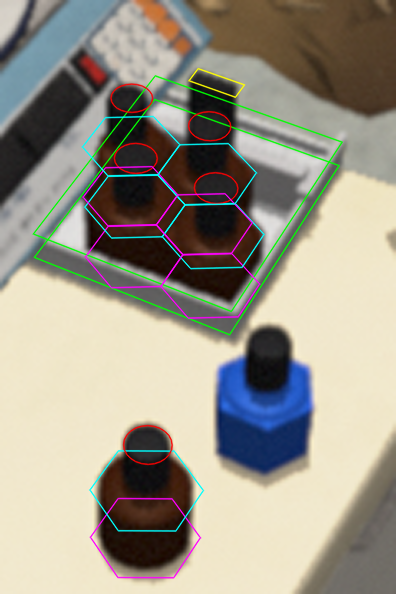

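Run:
```python
from station import *
workorder.finish_job(); print(read_state()["time"])
```

```text
the job is handed in; nothing more can be done
the job is handed in; nothing more can be done
```

I stood the two loose hex jars in front of jars a and b: the far-left one in the notch, the one by the scale next to the +x side wall. I then pushed the follower up from behind its tab with closed fingers until it met a stiff stop at about 25 N, and backed off. I handed the job in about 33.5 s into the 56 s allowed; no verdict was reported.

**Final checks:**
- **Pack:** the top and scene pictures show all four jars upright, with flats closed against each other. They match the tight-pack outlines to about 2 mm, once my tray estimate is shifted about 1.5 mm in y.
- **Follower:** the tab sits where a joint value of about 0.045 puts it. I judged that from the pictures and the stiff stop.
- **Round jar and look-alike:** the round jar lines up with its starting position. I never touched it or the blue look-alike.

**Disagreements:**
- My first fit of the yaw of the two loose jars from the top and scene cameras was wrong. I replaced it with a close wrist picture before grasping.
- The scale's front panel appears to overhang the tray's +x wall in the pictures. Jar d still went down to the tray floor there without touching anything.

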